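# Kit the electronics bench: boxes to their outlines, discs into the spring feeder

## Robot

A 6-joint arm with a two-finger parallel gripper is mounted at the origin on the work surface. World frame = base frame: x ahead of the robot, y to its left, z up, the work surface at z = 0. Lengths are in m, angles in rad, forces in N, time in s.
With the tool pointing down it reaches from about 0.425 to 0.95 m from the base axis. Payload 3.5 kg.
Tool frame: the origin (TCP) lies on the centre line of the jaws, within the pads' length; the fingertips stand 19 mm ahead of it and the grasp point (between the pads) is the TCP; z points along the fingers, y is the line along which they close (so a half turn about z gives the same grasp; the last joint's range is limited). The gripper opens to 85 mm and grips with 20 to 120 N. Pads are 22 mm wide; open, the fingers measure 114 mm over their backs; the gripper's body (76 mm by 85 mm) begins 54 mm behind the grasp point. The pads swing forward as they close: fully open they stand 13 mm farther back than shut.
Start: joints at [-1.488, 0.286, 1.577, -0, 1.279, -0.15], TCP at [0.156, -0.657, 0.25] pointing down, gripper open.
Joint ranges: [-2.77, 2.77], [-0.9, 2.22], [0.21, 2.48], [-1.53, 4.67], [0.24, 2.81], [-2.84, 2.84]. Speed limits (rad/s): [2.79, 2.79, 3.14, 3.14, 3.14, 3.14].

## Interface

Orientations are given as a unit quaternion [x, y, z, w].
In Python, from plant import status, cams, ctrl gives the robot as it stands.
- The arm moves only by the shell command python3 -m inch 'ROWS' [FORCE]. ROWS is JSON, a list of rows, each a list of 3 entries, a list of its own where there are three numbers: the opening, from -1 (shut) to 1 (fully open), then the shift along the tool's x, y, z in cm, then the turn about the tool's z in rad. In form: [[jaw, [dx, dy, dz], twist], ...]. A call has 1 to 20 rows; each row is the pose to reach, as a shift and turn from the pose commanded when the call began, along the tool's axes at that moment; what a row does not reach only later rows make up. A row lasts 1/10 s, in which the tool goes at most 50 mm and 8.59 degrees, less where a joint would pass 70% of its speed; a pose out of reach is approached as far as the arm can. A call with a gripper value outside its range is refused whole. The fingers move at their own pace and stop on an object; FORCE is the grip in N (left out, the last holds). Time passes only in rows, so rows that repeat a pose let the fingers close. It gives the time, the measured TCP pose, the force and the opening at its end, in the units of the state.
- status.get_state(): the state, without advancing time (a new reading comes with each control period).
- cams.read_camera(name): name is "scene" or "top"; returns the picture (384x512x3 uint8, blue, green, red); there is no depth.
- cams.calibration(name): a dict with "camera_matrix" (3x3 intrinsics, pixels), "cam_to_world" (4x4, takes a point from camera to world coordinates). Camera axes: x right, y down, z forward; pixel columns grow to the right and rows downward; lengths in m; the calibration is good to about 2 mm. A picture is of the moment at which its call begins. calibration takes no time and is no camera call.
- ctrl.sign_off(): hands the job in, once; it reports no verdict.
The state is a dict: "time": time; "qpos": joint angles; "dq": joint speeds; "joint_efforts": joint torques, N m; "eef_pos": TCP position; "tcp_rot": TCP orientation; "contact_force": force on the tool from outside, world axes, zero at the start; "wrist_torque": the same for the moment, N m; "opening": opening from 0.0 (shut) to 1.0 (fully open).
Only numpy, scipy, OpenCV 4.12 (cv2) and the standard library are available. Lean on these libraries where they do the work, as an engineer would, in place of code of your own. Each camera call takes 0.05 s, during which the arm holds its last target. There are 200 camera calls.

## Task

Get the bench ready for the next build: set the blue-lidded and the orange-lidded box flat, lid up, inside the outline of its own colour, long side along the outline's long side. Load the disc feeder with the copper disc first and the aluminium disc on top of it, and push the stack down against the spring follower until it goes no further; the follower stays where it is pushed. Leave the bottle and the mouse where they are, let go of everything, and finish with all at rest.

Things in the scene. Friction and masses are not known exactly. Their poses are not given: they have to be found in the camera images.
- blue_box: Loose black electronics box with a blue lid on top, 96 (x, long) x 44 (y) x 36 (z) mm, about 0.18 kg, lying flat on the bench; origin at the centre of its underside, z up. Either way round is the same.
- orange_box: Loose black electronics box with an orange lid on top, 70 (x, long) x 44 (y) x 36 (z) mm, about 0.18 kg, lying flat on the bench; origin at the centre of its underside, z up. Either way round is the same.
- copper_disc: Loose solid copper disc, 50 mm diameter, 18 mm thick, 0.30 kg, lying flat on the bench; origin at its centre (9 mm above the bench), z along its axis. Goes at the bottom of the feeder's stack.
- aluminium_disc: Loose solid aluminium disc, silvery, 50 mm diameter, 18 mm thick, 0.095 kg, lying flat on the bench; origin at its centre (9 mm above the bench), z along its axis. Goes on top in the feeder.
- blue_pad: Fixed dark mat, 140 (x) x 88 (y) x 3 (z) mm, with a blue rectangular outline drawn on it, 116 x 64 mm inside (10 mm more than the blue-lidded box on each side), centred on the mat; origin at the centre of the mat's underside (on the bench), x along its long side.
- orange_pad: Fixed dark mat, 114 (x) x 88 (y) x 3 (z) mm, with an orange rectangular outline drawn on it, 90 x 64 mm inside (10 mm more than the orange-lidded box on each side), centred on the mat; origin at the centre of the mat's underside (on the bench), x along its long side.
- feeder: Fixed disc feeder: white base 100 x 100 x 10 mm, two upright curved cheeks facing each other across its y axis, forming a vertical bore 55 mm wide, 64 mm high above the bench, with green lips flaring to 75 mm high. Open towards +x and -x (gap 41 mm wide, clear down to the base) for fingers closing along x. Green follower inside. Origin under the base's centre, on the bench and the bore axis, z up.
- follower (a joint): Feeder's spring follower, a green plate 46 mm wide: travel down in m. At 0 its top is 54 mm above the bench; it stops at 0.026, top at 28 mm, the upper of two discs then level with the cheeks' top (64 mm), just below the lips. Spring 3 N at 0, 5 N at the stop; 4 N of friction holds it where it is left, loaded or not. Pushing takes 4 to 9 N.
- wash_bottle: Bystander: standing white plastic bottle with a blue cap and white nozzle, 58 mm diameter, 160 mm tall; origin at the centre of its underside. To be left alone.
- mouse: Bystander: black and grey computer mouse, 100 x 58 x 33 mm; origin at the centre of its underside. To be left alone.
Not all that is in view belongs to the job. There is more than one size of the copper_disc; the job needs the middle-sized.

How it is judged:
At the end, for the whole second after the job is handed in: Each box lid up on its own colour's mat, within 12 mm along each mat axis and 0.26 rad; copper disc in the feeder, aluminium disc on it, level, within 7 mm of the bore axis and 5 mm of their fully pressed heights, follower at 21 mm or more; all released and at rest (x of blue_box in the frame of blue_pad between -0.012 and 0.012 m and y of blue_box in the frame of blue_pad between -0.012 and 0.012 m and z of blue_box in the frame of blue_pad between -0.001 and 0.007 m and angle between the x axis of blue_box and the x axis of blue_pad, either way round below 0.26 rad and angle between each of blue_box, orange_box's own z axis and vertical below 0.1 rad and x of orange_box in the frame of orange_pad between -0.012 and 0.012 m and y of orange_box in the frame of orange_pad between -0.012 and 0.012 m and z of orange_box in the frame of orange_pad between -0.001 and 0.007 m and angle between the x axis of orange_box and the x axis of orange_pad, either way round below 0.26 rad and horizontal distance between each of copper_disc, aluminium_disc and feeder below 0.007 m and angle between the z axis of each of copper_disc, aluminium_disc and the z axis of feeder, either way round below 0.15 rad and z of copper_disc in the frame of feeder between 0.032 and 0.042 m and z of aluminium_disc in the frame of feeder between 0.05 and 0.06 m and value of joint follower above 0.021 m and linear speed of each of blue_box, orange_box, copper_disc, aluminium_disc below 0.02 m/s and angular speed of each of blue_box, orange_box, copper_disc, aluminium_disc below 0.2 rad/s); the robot touches nothing.
It fails at once if the bottle or the mouse was moved by more than 30 mm, or the bottle tipped (distance of any of wash_bottle, mouse from where it was at the start of the episode above 0.03 m or angle between wash_bottle's own z axis and vertical above 0.5 rad).
It also fails if it takes over 128 s, if anything falls off the work surface, if the arm or the gripper's body presses on something with over 40 N, if the wrist force passes 120 N, or if a joint passes its speed limit or range.

## Working session

There is one attempt and no reset: what is moved stays moved. The work goes in short steps, Python scripts to look and compute and a shell command to move; the robot and the scene stay as the last step left them, time stands still between calls to the robot, and variables do not carry over. Pictures are saved under pics/ and viewed, on a budget of 14 in all, crops included, one or two more only if the job needs it, and the job is handed in when it is done.

```bash
ls; mkdir -p pics; python3 - <<'E'
from plant import status,cams,ctrl
import cv2,numpy as np
s=status.get_state();print({k:np.round(v,3).tolist() for k,v in s.items()})
for n in("top","scene"):
    im=cams.read_camera(n);cv2.imwrite(f"pics/{n}0.png",cv2.resize(im,(800,600),interpolation=cv2.INTER_CUBIC));cv2.imwrite(f"{n}_raw.png",im)
    c=cams.calibration(n);print(n,np.round(c["camera_matrix"],1).tolist(),np.round(c["cam_to_world"],3).tolist())
E
```

```text
pics
{'time': 0.0, 'qpos': [-1.488, 0.287, 1.578, 0.0, 1.279, -0.15], 'dq': [-0.0, -0.0, 0.001, 0.002, 0.001, -0.001], 'joint_efforts': [-0.0, -40.598, -29.262, -0.0, 0.006, -0.0], 'eef_pos': [0.156, -0.656, 0.249], 'tcp_rot': [0.993, 0.116, 0.0, -0.001], 'contact_force': [-0.576, 1.03, 0.307], 'wrist_torque': [-0.013, -0.017, 0.046], 'opening': 1.0}
top [[409.4, 0.0, 251.0], [0.0, 409.4, 186.0], [0.0, 0.0, 1.0]] [[0.028, -0.988, 0.154, 0.345], [-1.0, -0.028, 0.007, 0.007], [-0.003, -0.154, -0.988, 1.215], [0.0, 0.0, 0.0, 1.0]]
scene [[353.2, 0.0, 259.0], [0.0, 353.2, 192.7], [0.0, 0.0, 1.0]] [[-0.88, 0.346, -0.324, 0.864], [0.474, 0.632, -0.612, 0.689], [-0.007, -0.693, -0.721, 0.891], [0.0, 0.0, 0.0, 1.0]]
```

View pics/top0.png

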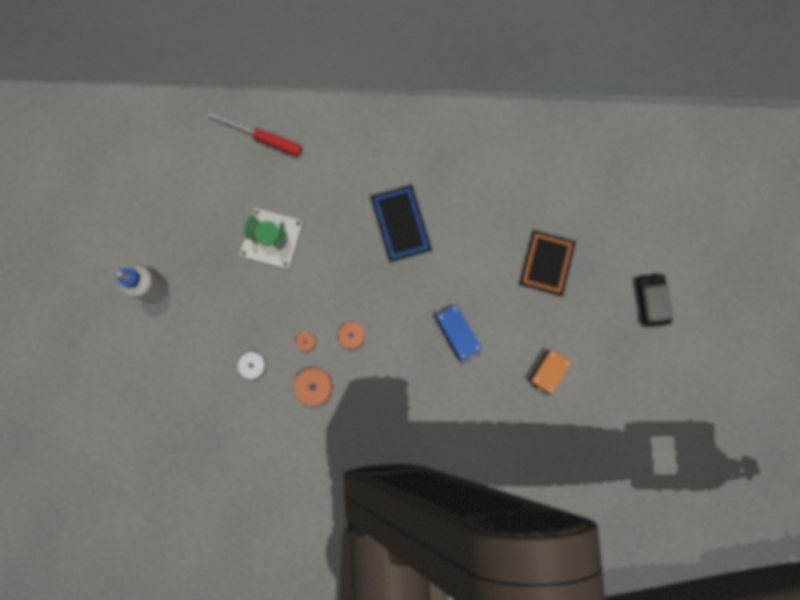

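View pics/scene0.png

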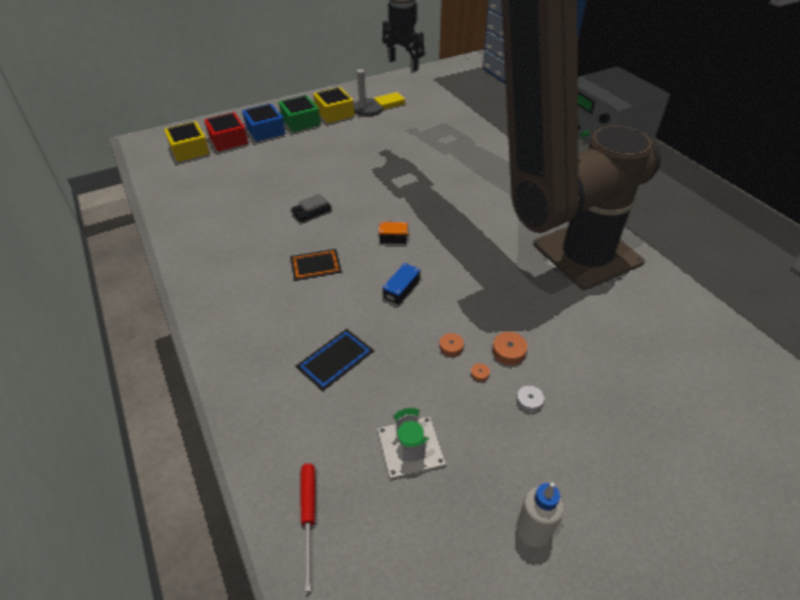

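The three copper discs in the top picture are at (306,341) small, (351,335) middle and (313,387) large. The middle one matches the 50 mm silver disc at (251,365). Next I'll measure diameters and check a crop.

```bash
cat >h.py <<'E'
import cv2,numpy as np
from plant import status,cams
from scipy.spatial.transform import Rotation as R
def cal(n):
    c=cams.calibration(n);return np.array(c["camera_matrix"]),np.array(c["cam_to_world"])
def cast(n,px,z):
    K,T=cal(n);px=np.atleast_2d(px).astype(float)
    d=np.c_[px,np.ones(len(px))]@np.linalg.inv(K).T@T[:3,:3].T
    return T[:3,3]+d*((z-T[2,3])/d[:,2])[:,None]
def mask(im,col):
    h=cv2.cvtColor(im,cv2.COLOR_BGR2HSV);H,S,V=[h[...,i].astype(int) for i in range(3)]
    return (dict(blue=(H>100)&(H<130)&(S>120)&(V>60),orange=(H<20)&(S>110)&(V>80),green=(H>45)&(H<85)&(S>110),
      white=(S<30)&(V>165))[col]).astype(np.uint8)
def blobs(n,col,z,im=None,amin=25):
    im=cams.read_camera(n) if im is None else im
    out=[]
    for c in cv2.findContours(mask(im,col),cv2.RETR_EXTERNAL,cv2.CHAIN_APPROX_NONE)[0]:
        if cv2.contourArea(c)<amin: continue
        p=c[:,0,:];w=cast(n,p,z)[:,:2].astype(np.float32)*1000
        (x,y),(a,b),t=cv2.minAreaRect(w)
        if a<b:a,b,t=b,a,t+90
        m=cv2.moments(c);px=(m['m10']/m['m00'],m['m01']/m['m00'])
        out.append((col,np.round(px,1).tolist(),'rect c',np.round([x,y],1).tolist(),'size',round(a,1),round(b,1),'ang',round((t+90)%180-90,1),'cen',np.round(cast(n,px,z)[0,:2]*1000,1).tolist()))
    return out
E
python3 - <<'E'
from h import *
for n in("top","scene"):
    im=cv2.imread(f"{n}_raw.png")
    for col,z in(("blue",.036),("blue",.003),("orange",.036),("orange",.003),("orange",.018),("white",.018),("white",.01),("green",.054)):
        print(n,z)
        for b in blobs(n,col,z,im):
            p=cast(n,b[1],0)[0]
            if .3<p[0]<.95 and abs(p[1])<.6: print('  ',*b)
im=cv2.imread("top_raw.png");a=im[190:270,140:250];b=im[125:180,140:290]
cv2.imwrite("pics/crop1.png",cv2.resize(a,None,fx=6,fy=6,interpolation=cv2.INTER_CUBIC))
E
```

```text
top 0.036
   blue [292.9, 212.6] rect c [454.7, -106.4] size 94.2 43.8 ang 30.5 cen [453.9, -106.8]
   blue [83.1, 177.6] rect c [539.7, 510.2] size 31.6 29.9 ang 63.9 cen [539.5, 508.3]
   blue [256.1, 142.4] rect c [660.0, 5.0] size 124.1 73.8 ang 17.8 cen [659.3, 4.8]
top 0.003
   blue [292.9, 212.6] rect c [457.8, -109.6] size 96.8 45.1 ang 30.5 cen [457.0, -110.0]
   blue [83.1, 177.6] rect c [545.1, 524.3] size 32.5 30.7 ang 63.9 cen [545.0, 522.3]
   blue [256.1, 142.4] rect c [668.8, 4.9] size 127.6 75.9 ang 17.8 cen [668.1, 4.7]
top 0.036
   orange [199.8, 247.1] rect c [348.5, 156.5] size 63.0 62.0 ang -88.4 cen [348.1, 157.0]
   orange [351.5, 237.7] rect c [387.2, -275.5] size 71.3 45.7 ang -31.9 cen [386.9, -274.8]
   orange [195.1, 218.2] rect c [430.5, 174.8] size 29.0 28.8 ang 2.7 cen [429.9, 174.5]
   orange [224.3, 214.3] rect c [443.7, 91.0] size 43.1 40.6 ang 46.8 cen [443.4, 91.0]
   orange [350.0, 167.9] rect c [590.4, -272.4] size 101.2 76.2 ang -13.9 cen [590.0, -272.3]
   orange [177.1, 90.6] rect c [814.3, 249.3] size 99.3 24.4 ang 69.0 cen [813.9, 247.9]
to
[... 3862 characters left out ...]
, 251.0] size 95.4 27.1 ang 71.5 cen [663.3, 249.3]
   white [276.3, 285.5] rect c [593.7, 275.9] size 85.6 27.8 ang 62.5 cen [597.3, 280.7]
   white [339.3, 253.2] rect c [381.9, 278.4] size 45.0 43.6 ang -84.8 cen [381.6, 278.3]
scene 0.01
   white [249.5, 286.8] rect c [662.3, 247.0] size 96.3 27.4 ang 71.5 cen [661.4, 245.2]
   white [276.3, 285.5] rect c [591.2, 272.1] size 86.3 28.0 ang 62.5 cen [594.9, 277.0]
   white [339.3, 253.2] rect c [377.5, 274.6] size 45.4 44.0 ang -84.8 cen [377.2, 274.6]
scene 0.054
   green [262.7, 277.4] rect c [628.3, 258.5] size 48.5 42.6 ang 76.9 cen [628.1, 259.6]
   green [259.5, 263.9] rect c [615.8, 219.3] size 43.2 15.3 ang -12.5 cen [615.7, 218.6]
```

View pics/crop1.png

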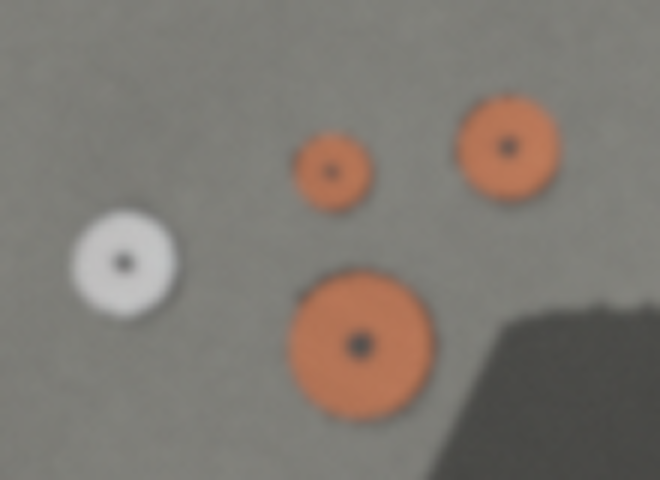

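The crop shows the middle copper disc at crop (508,147), 44 mm by mask. That equals the 50 mm aluminium disc at (124,263), while the others read 29 and 64 mm, so this is the right one. I'll start with the orange box.

```bash
cat >go.py <<'E'
import sys,json,numpy as np
from plant import status
from scipy.spatial.transform import Rotation as R
# usage: go.py x y z(mm) phi(deg, world heading of tool x)
x,y,z,ph=map(float,sys.argv[1:5])
s=status.get_state();M=R.from_quat(s["tcp_rot"]);p=np.array(s["eef_pos"])
d=M.inv().apply(np.array([x,y,z])/1000-p)*100
ax=M.apply([1,0,0]);cur=np.degrees(np.arctan2(ax[1],ax[0]))
print("shift cm",np.round(d,2),"twist",round(-np.radians((ph-cur+180)%360-180),3),"phi",round(cur,1),"p",np.round(p*1000,1),"zaxis",np.round(M.apply([0,0,1]),3),"F",np.round(s["contact_force"],1),"open",round(s["opening"],3),"t",s["time"])
E
python3 go.py 387 -274.5 100 -30.5
```

```text
shift cm [ 31.31 -31.77  14.98] twist 0.765 phi 13.3 p [ 155.7 -656.2  249. ] zaxis [-0.     0.002 -1.   ] F [-0.8 -0.2 -0.1] open 0.998 t 0.1
```

```bash
python3 -m inch '[[1,[31.3,-31.8,15],0.765],[1,[31.3,-31.8,15],0.765],[1,[31.3,-31.8,15],0.765],[1,[31.3,-31.8,15],0.765],[1,[31.3,-31.8,15],0.765],[1,[31.3,-31.8,15],0.765],[1,[31.3,-31.8,15],0.765],[1,[31.3,-31.8,15],0.765],[1,[31.3,-31.8,15],0.765],[1,[31.3,-31.8,15],0.765],[1,[31.3,-31.8,15],0.765],[1,[31.3,-31.8,15],0.765],[1,[31.3,-31.8,15],0.765],[1,[31.3,-31.8,15],0.765]]' 40; python3 go.py 387 -274.5 25 -30.5
python3 - <<'E'
from h import *
im=cams.read_camera("scene");cv2.imwrite("pics/s1.png",cv2.resize(im[60:240,170:350],None,fx=3,fy=3,interpolation=cv2.INTER_CUBIC))
E
```

```text
time: 1.5
eef_pos: [0.3868, -0.2766, 0.101]
tcp_rot: [0.965, -0.264, 0.001, 0.0]
contact_force: [0.7, 0.2, -0.8]
opening: 1.001
shift cm [-0.1  -0.19  7.6 ] twist -0.002 phi -30.6 p [ 386.8 -276.6  101. ] zaxis [ 0.001 -0.001 -1.   ] F [ 0.7  0.2 -0.8] open 1.001 t 1.5
```

View pics/s1.png

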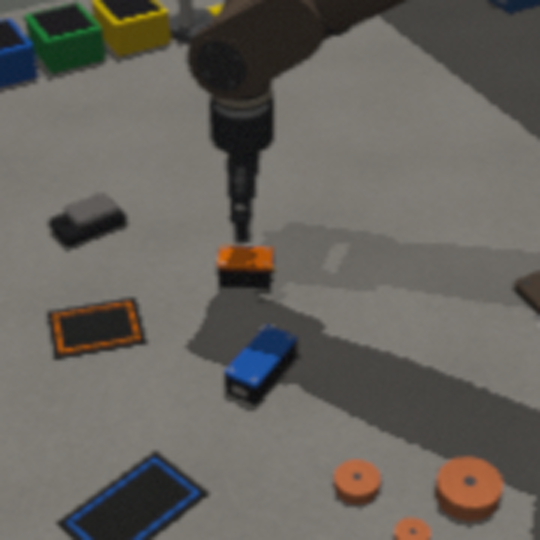

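The gripper hangs centred over the orange box at crop (245,262), so I'll descend and grip.

```bash
python3 -m inch '[[1,[-0.1,-0.1,4],0],[1,[-0.1,-0.1,7.6],0],[1,[-0.1,-0.1,7.6],0],[-1,[-0.1,-0.1,7.6],0],[-1,[-0.1,-0.1,7.6],0],[-1,[-0.1,-0.1,7.6],0],[-1,[-0.1,-0.1,7.6],0],[-1,[-0.1,-0.1,7.6],0],[-1,[-0.1,-0.1,7.6],0],[-1,[-0.1,-0.1,7.6],0],[-1,[-0.1,-0.1,7.6],0]]' 40; python3 go.py 595.6 -279.3 100 -14
```

```text
time: 2.65
eef_pos: [0.388, -0.2756, 0.0269]
tcp_rot: [0.965, -0.263, 0.002, 0.002]
contact_force: [-1.2, -1.5, 7.8]
opening: 0.508
shift cm [ 18.11 -10.2   -7.25] twist -0.288 phi -30.5 p [ 388.  -275.6   26.9] zaxis [ 0.003 -0.004 -1.   ] F [-1.2 -1.5  7.8] open 0.508 t 2.65
```

```bash
python3 -m inch '[[-1,[0,0,-5],0],[-1,[0,0,-7.3],0],[-1,[18.1,-10.2,-7.3],-0.288],[-1,[18.1,-10.2,-7.3],-0.288],[-1,[18.1,-10.2,-7.3],-0.288],[-1,[18.1,-10.2,-7.3],-0.288],[-1,[18.1,-10.2,-7.3],-0.288],[-1,[18.1,-10.2,-7.3],-0.288],[-1,[18.1,-10.2,-7.3],-0.288],[-1,[18.1,-10.2,-7.3],-0.288],[-1,[18.1,-10.2,-7.3],-0.288]]'; python3 go.py 595.6 -279.3 30.5 -14
python3 - <<'E'
from h import *
for n in("top","scene"):
    im=cams.read_camera(n)
    for z in(.109,.003):
        for b in blobs(n,"orange",z,im):
            if -.45<b[3][1]/1000<-.2 and b[3][0]>450: print(n,z,*b)
E
```

```text
time: 3.75
eef_pos: [0.593, -0.2778, 0.0974]
tcp_rot: [0.992, -0.122, -0.0, -0.0]
contact_force: [0.8, 0.3, -1.9]
opening: 0.509
shift cm [0.29 0.08 6.69] twist -0.001 phi -14.1 p [ 593.  -277.8   97.4] zaxis [-0.001  0.    -1.   ] F [ 0.8  0.3 -1.9] open 0.509 t 3.75
scene 0.109 orange [192.4, 148.1] rect c [614.5, -277.4] size 47.7 21.7 ang 74.6 cen [614.4, -277.3]
scene 0.109 orange [205.8, 145.6] rect c [568.5, -267.1] size 46.4 20.4 ang 76.0 cen [568.0, -267.4]
scene 0.003 orange [201.0, 166.6] rect c [593.5, -279.9] size 102.2 74.4 ang -14.2 cen [591.5, -289.1]
scene 0.003 orange [192.4, 148.1] rect c [580.7, -408.5] size 54.2 24.6 ang 74.6 cen [580.5, -408.3]
scene 0.003 orange [205.8, 145.6] rect c [528.4, -396.8] size 52.7 23.2 ang 76.0 cen [527.8, -397.1]
```

```bash
python3 -m inch '[[-1,[0.3,0.1,4],0],[-1,[0.3,0.1,6],0],[-1,[0.3,0.1,6.7],0],[-1,[0.3,0.1,6.7],0],[1,[0.3,0.1,6.7],0],[1,[0.3,0.1,6.7],0],[1,[0.3,0.1,6.7],0],[1,[0.3,0.1,6.7],0],[1,[0.3,0.1,6.7],0],[1,[0.3,0.1,2],0],[1,[0.3,0.1,-3],0],[1,[0.3,0.1,-5.5],0],[1,[0.3,0.1,-5.5],0]]'; python3 go.py 454 -104.3 120 30.5
```

```text
time: 5.15
eef_pos: [0.5999, -0.2812, 0.159]
tcp_rot: [0.993, -0.122, 0.005, 0.003]
contact_force: [1.2, -0.7, 1.2]
opening: 0.994
shift cm [-18.47 -13.66   3.65] twist -0.776 phi -14.0 p [ 599.9 -281.2  159. ] zaxis [ 0.01  -0.006 -1.   ] F [ 1.2 -0.7  1.2] open 0.994 t 5.15
```

```bash
python3 -m inch '[[1,[-18.5,-13.7,3.6],-0.776],[1,[-18.5,-13.7,3.6],-0.776],[1,[-18.5,-13.7,3.6],-0.776],[1,[-18.5,-13.7,3.6],-0.776],[1,[-18.5,-13.7,3.6],-0.776],[1,[-18.5,-13.7,3.6],-0.776],[1,[-18.5,-13.7,3.6],-0.776],[1,[-18.5,-13.7,3.6],-0.776],[1,[-18.5,-13.7,3.6],-0.776]]'; python3 go.py 454 -104.3 26 30.5
python3 - <<'E'
from h import *
for n in("top","scene"):
    im=cams.read_camera(n)
    for z in(.039,.003):
        for b in blobs(n,"orange",z,im):
            if -.45<b[3][1]/1000<-.2 and b[3][0]>450: print(n,z,*b)
E
```

```text
time: 6.05
eef_pos: [0.4517, -0.1029, 0.1168]
tcp_rot: [0.965, 0.262, 0.0, 0.0]
contact_force: [0.0, -0.4, 0.2]
opening: 1.004
shift cm [0.12 0.23 9.08] twist -0.002 phi 30.4 p [ 451.7 -102.9  116.8] zaxis [ 0.001 -0.001 -1.   ] F [ 0.  -0.4  0.2] open 1.004 t 6.05
top 0.039 orange [350.0, 167.9] rect c [589.6, -271.7] size 101.3 76.0 ang -13.9 cen [589.4, -271.5]
top 0.003 orange [350.0, 167.9] rect c [597.1, -280.2] size 104.4 78.3 ang -13.9 cen [596.9, -280.1]
scene 0.039 orange [201.1, 167.0] rect c [601.8, -251.4] size 99.9 99.7 ang 76.5 cen [603.2, -247.1]
scene 0.003 orange [201.1, 167.0] rect c [590.7, -291.1] size 104.1 103.9 ang 76.5 cen [592.1, -286.7]
```

Blue box next; the orange placing will be checked in the picture later.

```bash
python3 -m inch '[[1,[0.1,0.1,5],0],[1,[0.1,0.1,9.1],0],[1,[0.1,0.1,9.1],0],[-1,[0.1,0.1,9.1],0],[-1,[0.1,0.1,9.1],0],[-1,[0.1,0.1,9.1],0],[-1,[0.1,0.1,9.1],0],[-1,[0.1,0.1,9.1],0],[-1,[0.1,0.1,9.1],0],[-1,[0.1,0.1,9.1],0],[-1,[0.1,0.1,9.1],0]]'; python3 go.py 667.3 5.3 95 17.7
```

```text
time: 7.25
eef_pos: [0.4548, -0.1036, 0.0285]
tcp_rot: [0.965, 0.263, 0.003, 0.003]
contact_force: [0.1, -2.8, 7.8]
opening: 0.508
shift cm [23.86  1.43 -6.55] twist 0.223 phi 30.5 p [ 454.8 -103.6   28.5] zaxis [ 0.007 -0.003 -1.   ] F [ 0.1 -2.8  7.8] open 0.508 t 7.25
```

```bash
python3 -m inch '[[-1,[0,0,-4],0],[-1,[0,0,-6.6],0],[-1,[23.9,1.4,-6.6],0.223],[-1,[23.9,1.4,-6.6],0.223],[-1,[23.9,1.4,-6.6],0.223],[-1,[23.9,1.4,-6.6],0.223],[-1,[23.9,1.4,-6.6],0.223],[-1,[23.9,1.4,-6.6],0.223],[-1,[23.9,1.4,-6.6],0.223],[-1,[23.9,1.4,-6.6],0.223],[-1,[23.9,1.4,-6.6],0.223],[-1,[23.9,1.4,-6.6],0.223]]'; python3 go.py 667.3 5.3 32 17.7
```

```text
time: 8.45
eef_pos: [0.6642, 0.0064, 0.0915]
tcp_rot: [0.988, 0.153, -0.0, -0.0]
contact_force: [0.2, 0.4, -1.3]
opening: 0.506
shift cm [0.26 0.2  5.95] twist -0.001 phi 17.6 p [664.2   6.4  91.5] zaxis [-0.  0. -1.] F [ 0.2  0.4 -1.3] open 0.506 t 8.45
```

```bash
python3 - <<'E'
from h import *
im=cams.read_camera("scene");cv2.imwrite("pics/s2.png",cv2.resize(im[90:270,150:350],None,fx=4,fy=3.3,interpolation=cv2.INTER_CUBIC))
E
```

```text
(no output)
```

View pics/s2.png

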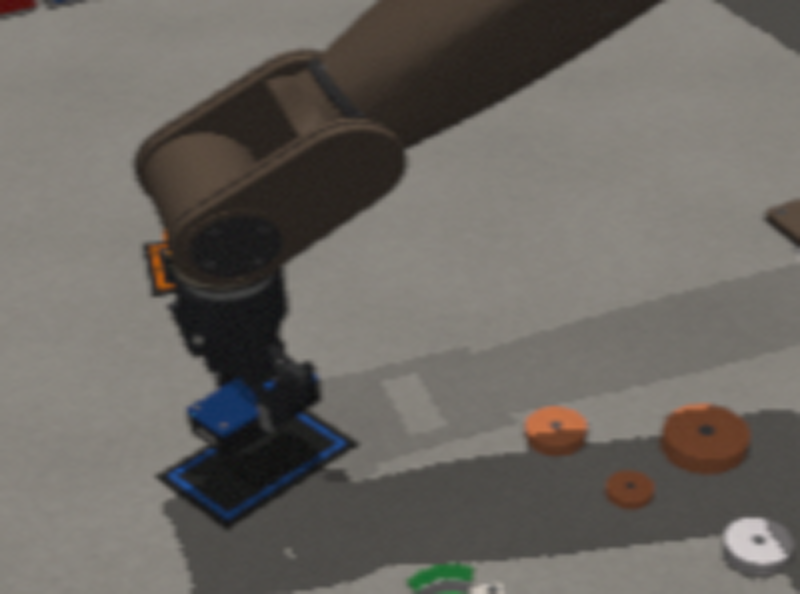

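The blue box is held above its pad at crop (240,405). Lower and release.

```bash
python3 -m inch '[[-1,[0.3,0.2,3],0],[-1,[0.3,0.2,5],0],[-1,[0.3,0.2,5.9],0],[-1,[0.3,0.2,5.9],0],[1,[0.3,0.2,5.9],0],[1,[0.3,0.2,5.9],0],[1,[0.3,0.2,5.9],0],[1,[0.3,0.2,5.9],0],[1,[0.3,0.2,5.9],0],[1,[0.3,0.2,2],0],[1,[0.3,0.2,-3],0],[1,[0.3,0.2,-5.5],0],[1,[0.3,0.2,-5.5],0],[1,[0.3,0.2,-5.5],0]]'; python3 go.py 445 93 120 76
```

```text
time: 9.9
eef_pos: [0.6687, 0.006, 0.147]
tcp_rot: [0.988, 0.154, 0.001, 0.0]
contact_force: [0.3, 0.5, -0.7]
opening: 0.996
shift cm [-18.67 -15.09   2.67] twist -1.018 phi 17.7 p [668.7   6.  147. ] zaxis [ 0.001 -0.    -1.   ] F [ 0.3  0.5 -0.7] open 0.996 t 9.9
```

```bash
python3 -m inch '[[1,[-18.7,-15.1,2.7],-1.018],[1,[-18.7,-15.1,2.7],-1.018],[1,[-18.7,-15.1,2.7],-1.018],[1,[-18.7,-15.1,2.7],-1.018],[1,[-18.7,-15.1,2.7],-1.018],[1,[-18.7,-15.1,2.7],-1.018],[1,[-18.7,-15.1,2.7],-1.018],[1,[-18.7,-15.1,2.7],-1.018],[1,[-18.7,-15.1,2.7],-1.018],[1,[-18.7,-15.1,2.7],-1.018],[1,[-18.7,-15.1,2.7],-1.018],[1,[-18.7,-15.1,2.7],-1.018]]'; python3 go.py 445 93 22 76
python3 - <<'E'
from h import *
im=cams.read_camera("scene");im2=cams.read_camera("top")
for n,i in(("scene",im),("top",im2)):
    for z,c in((.039,"orange"),(.039,"blue"),(.018,"orange"),(.018,"white"),(.01,"white")):
        for b in blobs(n,c,z,i):
            if b[3][0]>330 and b[3][0]<750 and abs(b[3][1])<320: print(n,z,*b)
A=cv2.resize(im[130:330,160:360],(600,600),interpolation=cv2.INTER_CUBIC)
cv2.imwrite("pics/s3.png",A)
E
```

```text
time: 11.1
eef_pos: [0.4446, 0.0929, 0.1192]
tcp_rot: [0.788, 0.615, -0.0, -0.0]
contact_force: [0.2, 0.5, 0.2]
opening: 1.002
shift cm [0.02 0.04 9.72] twist -0.001 phi 76.0 p [444.6  92.9 119.2] zaxis [-0.  0. -1.] F [0.2 0.5 0.2] open 1.002 t 11.1
scene 0.039 orange [307.0, 237.5] rect c [443.4, 197.4] size 33.1 30.7 ang 61.4 cen [443.6, 197.3]
scene 0.039 orange [326.0, 221.0] rect c [356.3, 172.4] size 63.9 63.9 ang -28.7 cen [356.7, 172.9]
scene 0.039 orange [288.5, 219.3] rect c [453.9, 112.6] size 52.8 43.7 ang 59.1 cen [455.0, 111.4]
scene 0.039 orange [201.1, 167.0] rect c [601.8, -251.4] size 99.9 99.7 ang 76.5 cen [603.2, -247.1]
scene 0.039 blue [213.6, 228.5] rect c [673.3, 30.6] size 126.0 79.9 ang 17.6 cen [674.7, 33.0]
scene 0.018 orange [307.0, 237.5] rect c [433.1, 185.3] size 33.9 31.5 ang 61.4 cen [433.2, 185.2]
scene 0.018 orange [326.0, 221.0] rect c [343.8, 159.6] size 65.5 65.5 ang -28.7 cen [344.2, 160.1]
scene 0.018 orange [288.5, 219.3] rect c [443.8, 98.4] size 54.1 44.8 ang 59.1 cen [444.9, 97.2]
scene 0.018 orange [201.1, 167.0] rect c [595.3, -274.5] s
[... 800 characters left out ...]
 17.7 cen [658.5, 4.7]
top 0.018 orange [350.1, 167.8] rect c [594.3, -276.6] size 102.6 77.0 ang -13.8 cen [593.9, -276.8]
top 0.018 white [160.3, 233.4] rect c [384.0, 275.6] size 44.0 43.4 ang -88.4 cen [384.3, 276.2]
top 0.018 white [167.1, 162.6] rect c [593.6, 267.7] size 84.2 28.7 ang 67.5 cen [594.7, 268.9]
top 0.018 white [181.1, 144.9] rect c [642.9, 228.4] size 112.1 55.5 ang 33.5 cen [650.2, 230.1]
top 0.01 white [160.3, 233.4] rect c [384.3, 277.4] size 44.2 43.6 ang -88.4 cen [384.5, 278.0]
top 0.01 white [167.1, 162.6] rect c [595.3, 269.4] size 84.8 28.9 ang 67.5 cen [596.3, 270.6]
top 0.01 white [181.1, 144.9] rect c [644.9, 229.9] size 112.8 55.9 ang 33.5 cen [652.2, 231.6]
```

View pics/s3.png

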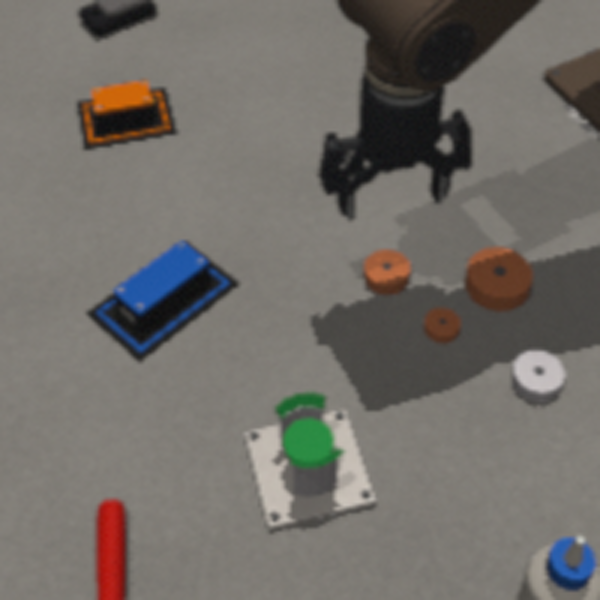

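Both lids sit on their own mats: orange at crop (125,105), blue at (163,275). Copper grasp next.

```bash
python3 -m inch '[[1,[0.1,0,5],0],[1,[0.1,0,8.5],0],[1,[0.1,0,9.7],0],[1,[0.1,0,9.7],0],[-1,[0.1,0,9.7],0],[-1,[0.1,0,9.7],0],[-1,[0.1,0,9.7],0],[-1,[0.1,0,9.7],0],[-1,[0.1,0,9.7],0],[-1,[0.1,0,9.7],0],[-1,[0.1,0,9.7],0]]' 60; python3 go.py 445 94 140 76
```

```text
time: 12.3
eef_pos: [0.4465, 0.0941, 0.0247]
tcp_rot: [0.788, 0.616, 0.001, 0.001]
contact_force: [-2.2, 0.7, 5.3]
opening: 0.553
shift cm [ -0.03  -0.1  -11.53] twist 0.0 phi 76.0 p [446.5  94.1  24.7] zaxis [ 0.004  0.    -1.   ] F [-2.2  0.7  5.3] open 0.553 t 12.3
```

```bash
python3 -m inch '[[-1,[0,0,-4],0],[-1,[0,0,-8],0],[-1,[0,0,-11.5],0],[-1,[0,0,-11.5],0],[-1,[0,0,-11.5],0]]'; python3 go.py 628.5 254.5 140 76; python3 - <<'E'
from h import *
for n in("top","scene"):
    im=cams.read_camera(n)
    for b in blobs(n,"orange",.13,im):
        if 350<b[3][0]<700 and -50<b[3][1]<250: print(n,*b)
    if n=="scene":cv2.imwrite("pics/s4.png",cv2.resize(im[120:260,230:370],(600,600),interpolation=cv2.INTER_CUBIC))
E
```

```text
time: 12.8
eef_pos: [0.4449, 0.094, 0.1382]
tcp_rot: [0.788, 0.616, 0.001, 0.001]
contact_force: [-0.7, 0.3, -3.8]
opening: 0.552
shift cm [20.01 13.94 -0.14] twist 0.0 phi 76.0 p [444.9  94.  138.2] zaxis [ 0.002 -0.    -1.   ] F [-0.7  0.3 -3.8] open 0.552 t 12.8
scene orange [325.9, 221.0] rect c [410.0, 226.9] size 62.7 55.2 ang 55.3 cen [411.1, 227.9]
scene orange [291.1, 199.2] rect c [452.2, 112.0] size 28.3 16.0 ang -13.6 cen [452.0, 111.8]
scene orange [290.1, 191.4] rect c [435.8, 84.8] size 36.5 20.8 ang -28.7 cen [437.9, 83.3]
```

View pics/s4.png

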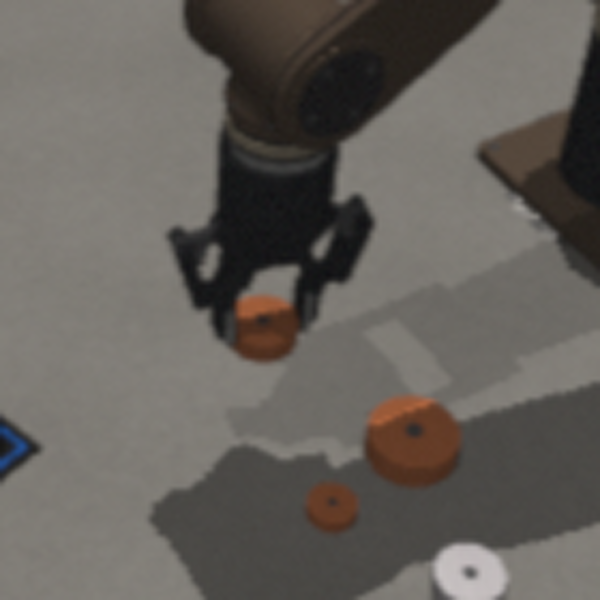

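The copper disc is held level between the fingers at crop (262,325). Moving over the feeder.

```bash
python3 -m inch '[[-1,[20.1,14,-0.2],0],[-1,[20.1,14,-0.2],0],[-1,[20.1,14,-0.2],0],[-1,[20.1,14,-0.2],0],[-1,[20.1,14,-0.2],0],[-1,[20.1,14,-0.2],0],[-1,[20.1,14,-0.2],0],[-1,[20.1,14,-0.2],0],[-1,[20.1,14,-0.2],0],[-1,[20.1,14,-0.2],0]]'; python3 go.py 629 255.7 105 76
```

```text
time: 13.9
eef_pos: [0.6285, 0.2545, 0.1395]
tcp_rot: [0.788, 0.615, -0.0, -0.0]
contact_force: [-0.1, -0.1, -2.7]
opening: 0.553
shift cm [0.13 0.02 3.45] twist -0.0 phi 76.0 p [628.5 254.5 139.5] zaxis [-0. -0. -1.] F [-0.1 -0.1 -2.7] open 0.553 t 13.9
```

```bash
python3 -m inch '[[-1,[0.1,0,2],0],[-1,[0.1,0,3.5],0],[-1,[0.1,0,3.5],0],[-1,[0.1,0,3.5],0]]'; python3 -m inch '[[-1,[0,0,0.5],0],[-1,[0,0,1],0],[-1,[0,0,1.5],0],[-1,[0,0,1.8],0],[-1,[0,0,1.8],0],[-1,[0,0,1.8],0]]'; python3 - <<'E'
from h import *
for n in("scene",):
    im=cams.read_camera(n)
    cv2.imwrite("pics/s5.png",cv2.resize(im[190:330,190:330],(600,600),interpolation=cv2.INTER_CUBIC))
E
```

```text
time: 14.3
eef_pos: [0.6288, 0.2559, 0.1037]
tcp_rot: [0.788, 0.616, -0.001, -0.0]
contact_force: [0.6, 0.6, -3.3]
opening: 0.554
time: 14.9
eef_pos: [0.6294, 0.2562, 0.0862]
tcp_rot: [0.788, 0.616, -0.0, -0.0]
contact_force: [0.4, 0.1, -2.2]
opening: 0.553
```

View pics/s5.png

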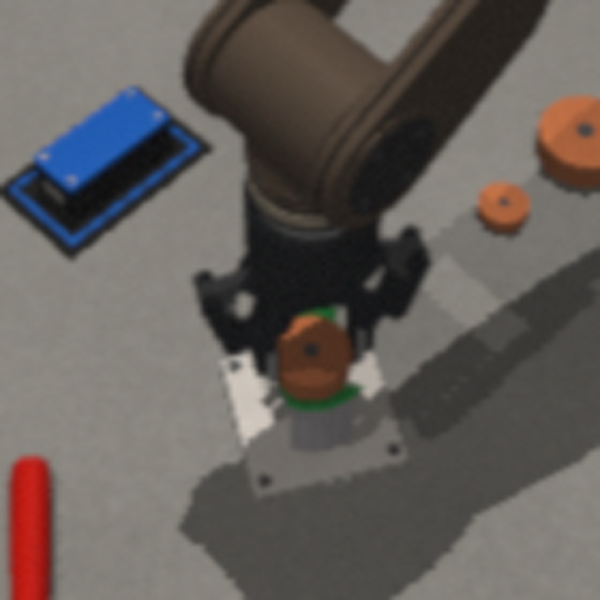

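The copper disc is inside the green lips at crop (313,360), with no contact force. Next I'll push it down.

```bash
python3 -m inch '[[-1,[0,0,0.4],0],[-1,[0,0,0.8],0],[-1,[0,0,0.8],0]]'; python3 -m inch '[[-1,[0,0,0.5],0],[-1,[0,0,1.0],0],[-1,[0,0,1.4],0],[-1,[0,0,1.4],0]]'; python3 go.py 629 255.7 54 76
```

```text
time: 15.25
eef_pos: [0.6293, 0.2562, 0.0779]
tcp_rot: [0.788, 0.616, -0.0, -0.0]
contact_force: [-0.1, 0.3, -2.8]
opening: 0.552
time: 15.65
eef_pos: [0.6295, 0.2563, 0.0641]
tcp_rot: [0.788, 0.616, 0.0, 0.0]
contact_force: [-1.7, -0.0, 1.6]
opening: 0.557
shift cm [-0.07 -0.03  1.01] twist 0.0 phi 76.0 p [629.5 256.3  64.1] zaxis [ 0.  0. -1.] F [-1.7 -0.   1.6] open 0.557 t 15.65
```

```bash
python3 -m inch '[[-1,[0,0,0.5],0],[-1,[0,0,0.9],0],[-1,[0,0,0.9],0]]'; python3 -m inch '[[-1,[0,0,0.2],0],[-1,[0,0,0.2],0]]';  python3 -m inch '[[1,[0,0,0],0],[1,[0,0,0],0],[1,[0,0,0],0],[1,[0,0,0],0],[1,[0,0,0],0]]'; python3 -m inch '[[1,[0,0,-4],0],[1,[0,0,-8.5],0],[1,[0,0,-8.5],0],[1,[-10,-5,-8.5],0],[1,[-13.5,-20.5,-8.5],0],[1,[-13.5,-20.5,-8.5],0],[1,[-13.5,-20.5,-8.5],0],[1,[-13.5,-20.5,-8.5],0],[1,[-13.5,-20.5,-8.5],0]]';  python3 go.py 383 277 100 76
python3 - <<'E'
from h import *
for n in("scene",):
    im=cams.read_camera(n)
    cv2.imwrite("pics/s6.png",cv2.resize(im[200:320,200:320],(600,600),interpolation=cv2.INTER_CUBIC))
    for b in blobs(n,"orange",.046,im): print(*b)
for b in blobs("top","orange",.046): print("top",*b)
E
```

```text
time: 15.95
eef_pos: [0.6296, 0.2563, 0.0549]
tcp_rot: [0.788, 0.616, 0.0, 0.0]
contact_force: [-2.2, 0.6, 1.1]
opening: 0.557
time: 16.15
eef_pos: [0.6296, 0.2563, 0.0534]
tcp_rot: [0.788, 0.616, 0.0, 0.0]
contact_force: [-1.2, -0.9, 3.8]
opening: 0.552
time: 16.65
eef_pos: [0.6294, 0.2562, 0.0532]
tcp_rot: [0.788, 0.616, -0.0, -0.0]
contact_force: [0.2, -0.3, -0.2]
opening: 0.996
time: 17.55
eef_pos: [0.3901, 0.1737, 0.1347]
tcp_rot: [0.788, 0.616, -0.004, -0.002]
contact_force: [0.1, 0.4, -1.4]
opening: 0.996
shift cm [ 9.87 -3.15  3.46] twist 0.001 phi 76.1 p [390.1 173.7 134.7] zaxis [-0.009 -0.001 -1.   ] F [ 0.1  0.4 -1.4] open 0.996 t 17.55
orange [196.5, 315.6] rect c [820.7, 268.4] size 100.9 23.0 ang 69.2 cen [822.0, 270.6]
orange [261.8, 277.1] rect c [626.2, 252.5] size 46.2 40.0 ang -22.2 cen [627.4, 253.4]
orange [307.0, 237.4] rect c [446.8, 201.3] size 34.1 29.6 ang 56.9 cen [446.8, 201.2]
orange [326.1, 220.9] rect c [359.6, 175.7] size 69.0 61.5 ang 55.3 cen [360.4, 177.0]
orange [201.1, 166.9] rect c [603.5, -243.5] size 98.9 98.1 ang 76.0 cen [605.2, -239.7]
orange [142.8, 81.3] rect c [615.4, -964.5] size 115.7 105.5 ang 88.0 cen [621.4, -944.4]
top orange [206.2, 246.7] rect c [349.8, 136.2] size 56.5 24.7 ang 6.3 cen [349.6, 137.8]
top orange [350.1, 167.9] rect c [588.4, -270.1] size 100.1 75.3 ang -14.2 cen [588.1, -270.2]
top orange [170.7, 149.3] rect c [628.9, 254.9] size 44.1 42.4 ang 67.2 cen [628.8, 254.6]
top orange [177.1, 90.6] rect c [810.6, 247.0] size 98.7 23.9 ang 67.7 cen [810.0, 246.0]
```

View pics/s6.png

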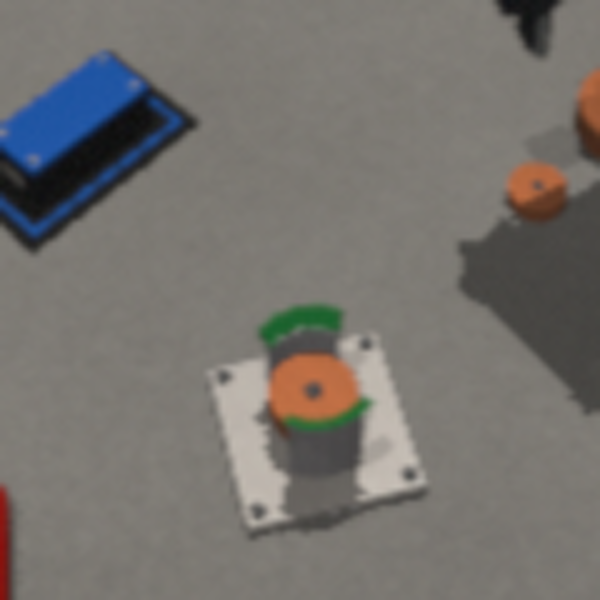

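The copper disc is seated level in the bore at crop (313,388), between the cheeks. Next, the aluminium disc.

```bash
python3 -m inch '[[1,[9.9,-3.2,1],0],[1,[9.9,-3.2,3.5],0],[1,[9.9,-3.2,3.5],0],[1,[9.9,-3.2,3.5],0],[1,[9.9,-3.2,3.5],0],[1,[9.9,-3.2,3.5],0]]'; python3 go.py 384 277 22 76
```

```text
time: 18.25
eef_pos: [0.3919, 0.278, 0.1041]
tcp_rot: [0.788, 0.615, 0.001, 0.0]
contact_force: [-0.6, -0.8, 0.7]
opening: 1.001
shift cm [-0.3  -0.75  8.21] twist -0.001 phi 76.0 p [391.9 278.  104.1] zaxis [ 0.002  0.    -1.   ] F [-0.6 -0.8  0.7] open 1.001 t 18.25
```

```bash
python3 -m inch '[[1,[-0.3,-0.7,4],0],[1,[-0.3,-0.7,7.2],0],[1,[-0.3,-0.7,8.2],0],[1,[-0.3,-0.7,8.2],0],[-1,[-0.3,-0.7,8.2],0],[-1,[-0.3,-0.7,8.2],0],[-1,[-0.3,-0.7,8.2],0],[-1,[-0.3,-0.7,8.2],0],[-1,[-0.3,-0.7,8.2],0],[-1,[-0.3,-0.7,8.2],0],[-1,[-0.3,-0.7,8.2],0]]' 60;python3 go.py 629.4 256.2 140 76;  python3 -m inch '[[-1,[0,0,-4],0],[-1,[0,0,-8],0],[-1,[0,0,-11.5],0],[-1,[0,0,-11.5],0]]'; python3 go.py 629.4 256.2 140 76
```

```text
time: 19.35
eef_pos: [0.385, 0.2781, 0.0237]
tcp_rot: [0.788, 0.616, 0.002, 0.001]
contact_force: [-0.3, -0.9, 5.9]
opening: 0.554
shift cm [  3.8   24.28 -11.54] twist 0.001 phi 76.0 p [385.  278.1  23.7] zaxis [ 0.004  0.001 -1.   ] F [-0.3 -0.9  5.9] open 0.554 t 19.35
time: 19.75
eef_pos: [0.387, 0.2792, 0.1431]
tcp_rot: [0.788, 0.616, 0.007, 0.002]
contact_force: [0.5, 0.5, -0.8]
opening: 0.559
shift cm [ 3.61 24.07  0.6 ] twist 0.001 phi 76.0 p [387.  279.2 143.1] zaxis [ 0.012  0.005 -1.   ] F [ 0.5  0.5 -0.8] open 0.559 t 19.75
```

```bash
python3 -m inch '[[-1,[3.7,24.2,0.2],0],[-1,[3.7,24.2,0.2],0],[-1,[3.7,24.2,0.2],0],[-1,[3.7,24.2,0.2],0],[-1,[3.7,24.2,0.2],0],[-1,[3.7,24.2,0.2],0],[-1,[3.7,24.2,0.2],0],[-1,[3.7,24.2,0.2],0],[-1,[3.7,24.2,0.2],0],[-1,[3.7,24.2,0.2],0],[-1,[3.7,24.2,0.2],0]]'; python3 go.py 629.4 256.2 105 76
python3 - <<'E'
from h import *
im=cams.read_camera("scene")
cv2.imwrite("pics/s7.png",cv2.resize(im[190:330,190:330],(600,600),interpolation=cv2.INTER_CUBIC))
E
```

```text
time: 20.85
eef_pos: [0.6263, 0.2551, 0.1349]
tcp_rot: [0.788, 0.616, 0.0, 0.0]
contact_force: [-0.4, 0.3, -0.7]
opening: 0.556
shift cm [0.18 0.27 2.99] twist 0.001 phi 76.1 p [626.3 255.1 134.9] zaxis [ 0.  0. -1.] F [-0.4  0.3 -0.7] open 0.556 t 20.85
```

View pics/s7.png

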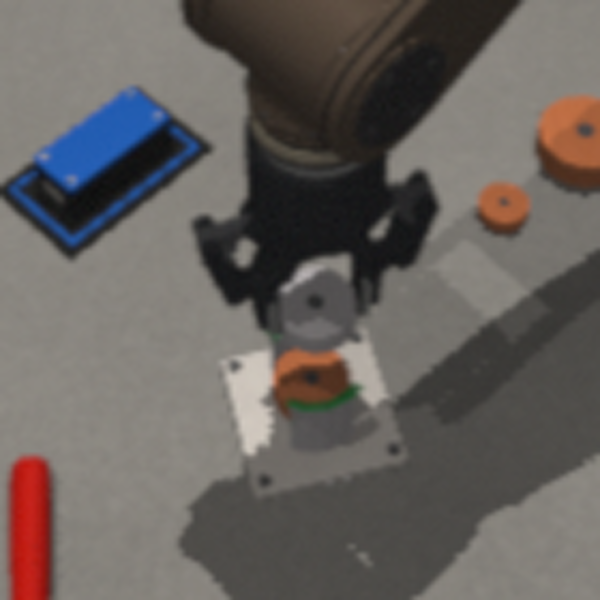

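The aluminium disc is held level at crop (316,308), right above the copper one at (313,375). I'll compare its offset from the TCP with the copper's earlier one.

```bash
python3 - <<'E'
from h import *
f=140/600
print(cast("scene",[190+316*f,190+302*f],.129)*1000-[626.3,255.1,0], cast("scene",[190+311*f,190+350*f],.0795)*1000-[629.4,256.2,0],
 cast("scene",[200+313*.2,200+390*.2],.047)*1000)
E
```

```text
[[ -2.56711442   1.97688036 129.        ]] [[-2.01970882  1.44180043 79.5       ]] [[627.15341257 257.43903808  47.        ]]
```

```bash
python3 -m inch '[[-1,[0.2,0.3,2],0],[-1,[0.2,0.3,3],0],[-1,[0.2,0.3,3],0],[-1,[0.2,0.3,3],0]]'; python3 -m inch '[[-1,[0,0,0.5],0],[-1,[0,0,1],0],[-1,[0,0,1.5],0],[-1,[0,0,2],0],[-1,[0,0,2.5],0],[-1,[0,0,2.5],0],[-1,[0,0,2.5],0]]'; python3 go.py 629.4 256.2 69.7 76
```

```text
time: 21.3
eef_pos: [0.63, 0.2559, 0.1041]
tcp_rot: [0.788, 0.616, -0.0, -0.0]
contact_force: [-0.5, 0.1, -0.8]
opening: 0.559
time: 22.0
eef_pos: [0.6303, 0.2559, 0.0791]
tcp_rot: [0.788, 0.616, -0.0, -0.0]
contact_force: [0.5, 1.8, -0.8]
opening: 0.557
shift cm [ 0.01 -0.09  0.94] twist 0.0 phi 76.0 p [630.3 255.9  79.1] zaxis [-0. -0. -1.] F [ 0.5  1.8 -0.8] open 0.557 t 22.0
```

```bash
python3 -m inch '[[-1,[0,-0.1,0.4],0],[-1,[0,-0.1,0.8],0],[-1,[0,-0.1,0.8],0]]'; python3 -m inch '[[-1,[0,0,0.2],0],[-1,[0,0,0.3],0],[-1,[0,0,0.3],0]]'
```

```text
time: 22.3
eef_pos: [0.6291, 0.2562, 0.0707]
tcp_rot: [0.788, 0.616, -0.0, -0.0]
contact_force: [0.2, 0.3, -0.4]
opening: 0.555
time: 22.6
eef_pos: [0.6295, 0.2562, 0.0697]
tcp_rot: [0.788, 0.616, -0.0, -0.0]
contact_force: [-2.9, -1.2, 5.1]
opening: 0.556
```

```bash
python3 -m inch '[[-1,[0,0,0.2],0],[-1,[0,0,0.2],0]]'; python3 -m inch '[[-1,[0,0,0.2],0],[-1,[0,0,0.2],0]]'; python3 -m inch '[[-1,[0,0,0.2],0],[-1,[0,0,0.2],0]]'
```

```text
time: 22.8
eef_pos: [0.6295, 0.2563, 0.0696]
tcp_rot: [0.788, 0.616, -0.001, -0.0]
contact_force: [-7.2, -1.9, 11.6]
opening: 0.555
time: 23.0
eef_pos: [0.6296, 0.2563, 0.0695]
tcp_rot: [0.788, 0.616, -0.001, -0.0]
contact_force: [-9.8, -3.4, 18.9]
opening: 0.556
time: 23.2
eef_pos: [0.6297, 0.2564, 0.0694]
tcp_rot: [0.788, 0.616, -0.001, -0.0]
contact_force: [-13.5, -4.1, 25.4]
opening: 0.552
```

A hard stop at 25 N. I'll relieve, release, back off and look.

```bash
python3 -m inch '[[-1,[0,0,-0.7],0],[-1,[0,0,-0.7],0],[1,[0,0,-0.7],0],[1,[0,0,-0.7],0],[1,[0,0,-0.7],0],[1,[0,0,-0.7],0],[1,[0,0,-0.7],0]]'; python3 -m inch '[[1,[0,0,-3],0],[1,[0,0,-8],0],[1,[0,0,-8],0],[-1,[-5,-20,-8],0],[-1,[-5,-20,-8],0],[-1,[-5,-20,-8],0],[-1,[-5,-20,-8],0],[-1,[-5,-20,-8],0],[-1,[-5,-20,-8],0],[-1,[-5,-20,-8],0]]';python3 go.py 629.4 256.2 120 76
python3 - <<'E'
from h import *
im=cams.read_camera("scene");t=cams.read_camera("top")
A=cv2.resize(im[220:310,215:305],(400,400),interpolation=cv2.INTER_CUBIC)
B=cv2.resize(t[110:200,130:220],(400,400),interpolation=cv2.INTER_CUBIC)
C=cv2.resize(t[100:200,230:400],(800,200*2),interpolation=cv2.INTER_CUBIC)[:,:, :]
C=cv2.resize(C,(800,200+0)) if 0 else cv2.resize(t[120:185,220:380],(492,200),interpolation=cv2.INTER_CUBIC)
C=cv2.copyMakeBorder(C,0,0,0,308,0)
cv2.imwrite("pics/s8.png",np.vstack([np.hstack([A,B]),C]))
cv2.imwrite("scene_e.png",im);cv2.imwrite("top_e.png",t)
E
```

```text
time: 23.9
eef_pos: [0.6293, 0.2562, 0.069]
tcp_rot: [0.788, 0.616, -0.0, -0.0]
contact_force: [-0.4, -0.2, -0.7]
opening: 1.002
time: 24.9
eef_pos: [0.425, 0.2564, 0.1505]
tcp_rot: [0.788, 0.616, 0.002, 0.001]
contact_force: [-0.1, 0.9, -0.0]
opening: 0.001
shift cm [ 4.92 19.83  3.11] twist 0.0 phi 76.0 p [425.  256.4 150.5] zaxis [ 0.003  0.001 -1.   ] F [-0.1  0.9 -0. ] open 0.001 t 24.9
```

View pics/s8.png

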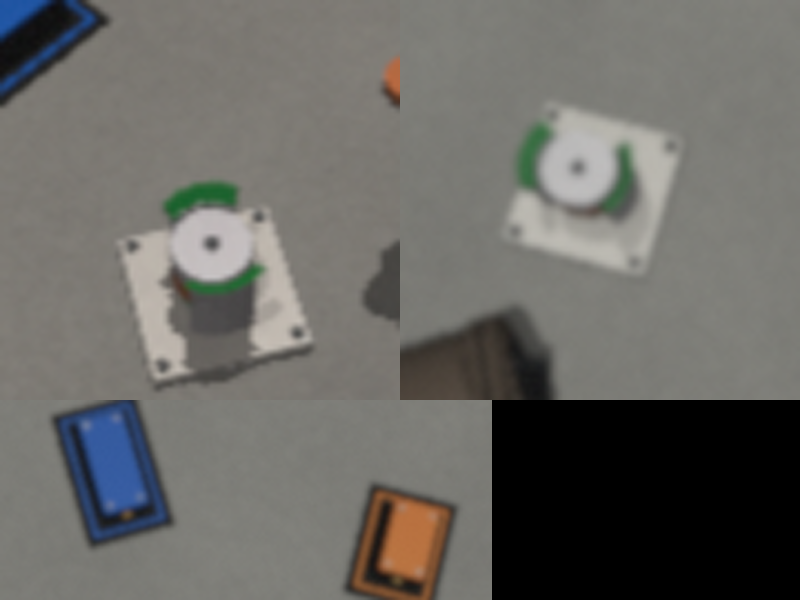

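The aluminium disc is level in the bore in both views (left crop (211,243), right crop (577,167)), and the boxes lie inside their outlines. Next I'll measure the boxes against the pads and the disc height.

```bash
python3 - <<'E'
from h import *
import h
for n in("top","scene"):
    e=cv2.imread(n+"_e.png")
    for col,c0,ang,k in(("blue",{"top":(668.8,4.9),"scene":(665.7,6.3)},17.7,5),("orange",{"top":(597.3,-280.3),"scene":(593.9,-278.4)},-14,5)):
        m=cv2.morphologyEx(mask(e,col),cv2.MORPH_OPEN,cv2.getStructuringElement(cv2.MORPH_ELLIPSE,(k,k)))
        for c in cv2.findContours(m,cv2.RETR_EXTERNAL,cv2.CHAIN_APPROX_NONE)[0]:
            w=cast(n,c[:,0],.039)[:,:2]*1000
            (x,y),s,t=cv2.minAreaRect(w.astype(np.float32))
            d=np.array([x,y])-c0[n]
            if np.hypot(*d)>60: continue
            a=np.radians(ang);print(n,col,"size",np.round(s,1),"ang",round(t,1),"offset pad axes mm",np.round([d@[np.cos(a),np.sin(a)],d@[-np.sin(a),np.cos(a)]],1))
for z in(.058,.064,.07):print(z,cast("scene",[262.5,274.7],z)[0]*1000,cast("top",[169.8,147.6],z)[0]*1000)
E
python3 go.py 629.4 256.2 100 76
```

```text
top blue size [105.6  59.4] ang 17.2 offset pad axes mm [ 0.  -4.3]
top orange size [56.8 80.4] ang 77.4 offset pad axes mm [ 1.3 -3.1]
scene blue size [97. 45.] ang 17.4 offset pad axes mm [0.7 3.3]
scene orange size [48.9 80.7] ang 75.6 offset pad axes mm [-1.5  2.7]
0.058 [625.70749379 254.23465557  58.        ] [631.01155624 254.95478797  58.        ]
0.064 [627.42593409 257.36882204  64.        ] [629.52701369 253.67001027  64.        ]
0.07 [629.1443744  260.50298851  70.        ] [628.04247115 252.38523256  70.        ]
shift cm [ 4.94 19.79  5.07] twist -0.0 phi 76.0 p [425.3 256.2 150.3] zaxis [ 0.002  0.001 -1.   ] F [ 0.6 -0.8  0.2] open 0.0 t 25.0
```

```bash
python3 -m inch '[[-1,[4.9,19.8,3],0],[-1,[4.9,19.8,3],0],[-1,[4.9,19.8,3],0],[-1,[4.9,19.8,3],0],[-1,[4.9,19.8,3],0],[-1,[4.9,19.8,3],0],[-1,[4.9,19.8,3],0],[-1,[4.9,19.8,3],0],[-1,[4.9,19.8,3],0]]'; python3 go.py 629.4 256.2 90 76
```

```text
time: 25.9
eef_pos: [0.6264, 0.2561, 0.1202]
tcp_rot: [0.788, 0.616, 0.0, 0.0]
contact_force: [0.1, -0.0, 0.3]
opening: 0.004
shift cm [0.08 0.29 3.02] twist 0.001 phi 76.1 p [626.4 256.1 120.2] zaxis [ 0.001  0.    -1.   ] F [ 0.1 -0.   0.3] open 0.004 t 25.9
```

Box offsets are under about 4 mm in both views. Now a press with shut fingers; the top of the disc should be met at TCP z ≈ 83 mm.

```bash
python3 -m inch '[[-1,[0.1,0.3,1.5],0],[-1,[0.1,0.3,3],0],[-1,[0.1,0.3,3.3],0],[-1,[0.1,0.3,3.3],0]]'; python3 -m inch '[[-1,[0,0,0.3],0],[-1,[0,0,0.4],0],[-1,[0,0,0.4],0]]'; python3 -m inch '[[-1,[0,0,0.2],0],[-1,[0,0,0.3],0],[-1,[0,0,0.3],0]]'
```

```text
time: 26.3
eef_pos: [0.6293, 0.2558, 0.0846]
tcp_rot: [0.788, 0.616, -0.001, -0.001]
contact_force: [-0.4, 0.5, -0.3]
opening: -0.002
time: 26.6
eef_pos: [0.6307, 0.2561, 0.0831]
tcp_rot: [0.788, 0.616, 0.0, 0.0]
contact_force: [-0.7, 0.1, 3.6]
opening: 0.002
time: 26.9
eef_pos: [0.631, 0.2562, 0.083]
tcp_rot: [0.788, 0.616, 0.0, 0.0]
contact_force: [-5.3, -1.4, 12.8]
opening: 0.003
```

Contact is exactly at 83 mm and stiff at 13 N, so the stack is at its stop. Retreat, then a last look.

```bash
python3 -m inch '[[-1,[0,0,-3],0],[-1,[0,0,-8],0],[-1,[0,0,-10],0],[-1,[0,-15,-10],0],[-1,[0,-20,-10],0],[-1,[0,-20,-10],0],[-1,[0,-20,-10],0],[-1,[0,-20,-10],0],[-1,[0,-20,-10],0],[-1,[0,-20,-10],0],[-1,[0,-20,-10],0],[-1,[0,-20,-10],0]]'; python3 - <<'E'
from h import *
im=cams.read_camera("scene");cv2.imwrite("pics/s9.png",cv2.resize(im[110:350,130:450],(800,600),interpolation=cv2.INTER_CUBIC))
E
```

```text
time: 28.1
eef_pos: [0.4375, 0.304, 0.1795]
tcp_rot: [0.788, 0.615, 0.0, 0.0]
contact_force: [-0.1, -0.0, 0.9]
opening: 0.003
```

View pics/s9.png

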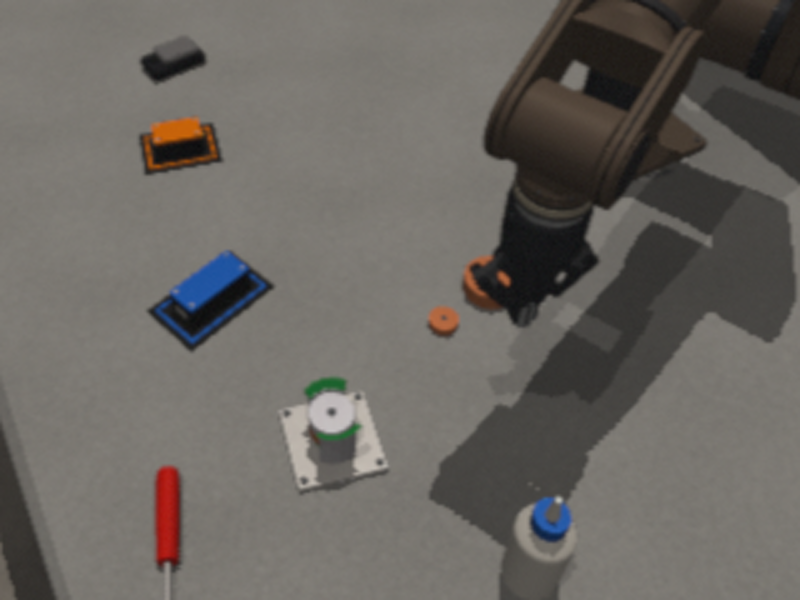

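The picture shows both boxes on their mats (orange (178,143), blue (212,285)), the stack in the feeder at (332,412), the bottle and mouse untouched, and the arm clear.

```bash
python3 -c "
from plant import ctrl
print(ctrl.sign_off())"
```

```text
the job is handed in; nothing more can be done
None
```

The job is done and handed in at about 28 s of robot time; the interface gives no verdict.

- **Boxes:** both lie flat, lid up, inside the outline of their own colour. My last measurement put each within about 4.5 mm of its mat's centre and about 2° of its long side. The two cameras disagree on the sign of the sideways offset (about −4 mm against +3 mm). In that measurement the lid mask partly merged with the outline, so it is rough, but it is well inside the 12 mm limit.
- **Feeder:** the middle-sized copper disc is at the bottom and the aluminium disc on top, pushed to the stop. The push went stiff at 25 N. A second press with shut fingers met the top at 64 mm (TCP at 83 mm), the fully pressed height. The top and scene cameras placed the upper disc within about 3 mm of the bore axis, and it looks level.
- **Bystanders:** the bottle and the mouse look untouched in the last picture, but I did not measure them.
- **Arm:** it has let go of everything and stands clear.

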